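# Mark the third slot of the sorter and push the valve block in

### The job

With a fingertip, push the black pointer along the rail of the white sorter rack, counting the gaps from the end where the pointer waits, and stop with its nose pointing into the third gap. Then push the valve block that lies in front of the rack across the bench into that third gap, squarely up against the back wall; only push it, never lift it or tip it over. Leave the pointer at the third gap, and leave the block already filed in the rack, the tote, the brass coupling and the carton where they are.

Things in the scene. Friction and masses are not known exactly. Their poses are not given: they have to be found in the camera images.
- rack: Fixed white sorter rack: six gaps open at front and top, no floor. Origin on the bench, at the foot of the back wall's front face, midway between the end plates. +x from the gaps through the back wall (4 mm thick, 40 high), +y to the end with gap 1. End plates at y = +162 and -162 mm and 5 dividers: 4 mm thick, 55 high, x from 0 to -62 mm. Dividers are adjustable: gaps are 38 to 62 mm wide.
- rail_start (a point): End, at gap 1's side, of the aluminium rail that runs along rack y behind the back wall: on its centre line, on its top, 50 mm above the bench, at rack x = +30, y = +215 mm. The rail is 12 mm wide and 390 mm long.
- divider_2: The second divider from gap 1's end, fixed, between gap 2 and gap 3. Origin on the bench at the plate's rear end (rack x = 0), on its centre plane; axes as the rack's. It runs 62 mm to its -x, is 4 mm thick and 55 mm high.
- divider_3: The third divider, fixed, between gap 3 and gap 4; size, origin and axes as divider_2.
- pointer (a joint): Position in m of the black pointer on the rail; grows towards the rack's -y (from gap 1 to gap 6), range 0 to 0.30; 0 is at rack y = +150 mm. It starts between 0 and 0.03, at the first gap. It slides with about 1.5 N of friction and stays where it is left.
- pointer_tip (a point): Point of the pointer's nose, which looks towards the gaps (rack -x): 60 mm above the bench, 8.5 mm behind the back wall's front face.
- pointer_mid (a point): Middle of the pointer: an upright black plastic block, 24 mm along rack x, 20 mm along the rail, from 51 to 91 mm above the bench. This point lies over the rail's centre line, 70 mm above the bench; the nose is 21.5 mm from it towards the gaps.
- block: Loose valve block lying in front of the rack: aluminium, 70 mm long (its x), 30 wide (y), 40 high, two brass nipples on top (to 58 mm), 0.17 to 0.35 kg. Origin at the centre of its underside. Its x starts within 0.3 rad of the rack's x. Fully home its centre is 35 mm in front of the back wall and its tail sticks 8 mm out of the gap.
- filed_block: An identical valve block already filed in the fifth gap; leave it there. Origin at the centre of its underside.
- tote: Yellow open tote, 260 x 190 x 100 mm, to the robot's right. Origin at the centre of its underside.
- coupling: Brass coupling standing upright, 32 mm across, 50 mm high, to the robot's right. Origin at the centre of its underside.
- carton: Cardboard carton, 120 x 90 x 70 mm, to the robot's left. Origin at the centre of its underside.
There are look-alikes about, which are no part of the job. What is shaped like the block but orange, pink or purple is not meant.

How it is judged:
By the outcome, as a careful person would: the job done as asked, in the order asked, and still so for the second after the job is handed in, with the robot touching nothing.
It also fails if it takes over 64 s, if anything falls off the work surface, if the arm or the gripper's body presses on something with over 40 N, if the wrist force passes 120 N, or if a joint passes its speed limit or range.

### The arm

A 7-joint arm with a two-finger parallel gripper is mounted at the origin on the work surface. World frame = base frame: x ahead of the robot, y to its left, z up, the work surface at z = 0. Lengths are in m, angles in rad, forces in N, time in s.
With the tool pointing down it reaches from about 0.4 to 0.85 m from the base axis. Payload 10.4 kg.
Tool frame: the origin (TCP) lies between the finger pads; the fingertips stand ahead of it and the grasp point (between the pads) lies 5 mm behind it (manip.tip_extent is the z of the fingertips in the tool frame, in m); z points along the fingers, y is the line along which they close (so a half turn about z gives the same grasp; the last joint's range is limited). The gripper opens to 85 mm and grips with 20 to 120 N. Pads are 22 mm wide; open, the fingers measure 114 mm over their backs; the gripper's body (76 mm by 85 mm) begins 54 mm behind the grasp point. The pads swing forward as they close: fully open they stand 13 mm farther back than shut.
Start: joints at [-1.349, 0.332, -0.065, 1.46, 0.022, 1.35, -0.088], TCP at [0.151, 0.606, 0.216] pointing down, gripper open.
Joint ranges: [-2.6, 2.6], [-0.5, 2.12], [-1.47, 1.34], [0.16, 2.42], [-1.27, 4.41], [0.06, 2.06], [-2.6, 2.6]. Speed limits (rad/s): [2.22, 2.22, 2.79, 2.79, 3.14, 3.14, 3.14].

### API

Orientations are given as a unit quaternion [x, y, z, w].
In Python, from workcell import status, viewer, manip gives the robot as it stands.
- The arm moves only by the tool play_rows, never from a script. Its argument "plan" is one flat list of numbers, 7 for each row, row after row: the turn, a rotation vector about the tool's x, y, z in degrees, then the shift along the tool's x, y, z in m, then the opening, from 0 (shut) to 1 (fully open). In form: [ax, ay, az, dx, dy, dz, grip, ax, ay, az, dx, dy, dz, grip, ...]. A call has 1 to 20 rows; each row is the pose to reach, as a shift and turn from the pose commanded when the call began, along the tool's axes at that moment; what a row does not reach only later rows make up. A row lasts 1/8 s, in which the tool goes at most 62.5 mm and 10.7 degrees, less where a joint would pass 70% of its speed; a pose out of reach is approached as far as the arm can. A call with a gripper value outside its range is refused whole. The fingers move at their own pace and stop on an object; "squeeze" is the grip in N (left out, the last holds). Time passes only in rows, so rows that repeat a pose let the fingers close. It gives the time, the measured TCP pose, the force, the opening and the grip force at its end, in the units of the state.
- status.get_obs(): the state, without advancing time (a new reading comes with each control period).
- viewer.camera(name): name is "scene" or "top"; returns the picture (480x640x3 uint8, red, green, blue); there is no depth.
- viewer.camera_model(name): a dict with "fx", "fy", "cx", "cy" (pixels), "R" (3x3) and "t" (3): a world point X has camera coordinates R X + t. Camera axes: x right, y down, z forward; pixel columns grow to the right and rows downward; lengths in m; the calibration is good to about 2 mm. A picture is of the moment at which its call begins. camera_model takes no time and is no camera call.
- manip.hand_in(): hands the job in; it is judged then, once.
The state is a dict: "clock": time; "joint_pos": joint angles; "joint_velocities": joint speeds; "tau": joint torques, N m; "position": TCP position; "ee_rot": TCP orientation; "ft_force": force on the tool from outside, world axes, zero at the start; "torque": the same for the moment, N m; "grip_width": opening from 0.0 (shut) to 1.0 (fully open); "grasp_force": force on a finger pad.
Only numpy, scipy, OpenCV 4.12 (cv2) and the standard library are available. Lean on these libraries where they do the work, as an engineer would, in place of code of your own. Each camera call takes 0.05 s, during which the arm holds its last target. There are 200 camera calls.

## Working session

There is one attempt and no reset: what is moved stays moved. The work goes in short steps, Python scripts to look and compute and a tool call to move; the robot and the scene stay as the last step left them, time stands still between calls to the robot, and variables do not carry over. Pictures are saved under pics/ and viewed, at most 10 in all, crops included, and the job is handed in when it is done.

Besides the shell and the picture viewer there is one more tool, called after "Request:" as name(argument=value, ...) on one line, values as JSON. play_rows: Moves the arm, as the interface text tells. Its arguments: {"type":"object","properties":{"plan":{"type":"array","items":{"type":"number"}},"squeeze":{"type":"number"}},"required":["plan"]}

```bash
mkdir -p pics
python3 - <<'E'
from workcell import status, viewer, manip
import cv2
for n in("scene","top"):
    cv2.imwrite(f"pics/{n}0.png",viewer.camera(n)[:,:,::-1]); print(viewer.camera_model(n))
print(status.get_obs(), manip.tip_extent)
E
```

```text
{'fx': 479.777809153155, 'fy': 479.777809153155, 'cx': 321.9046752067339, 'cy': 241.39457036106216, 'R': array([[ 0.80973391,  0.58676277, -0.00635935],
       [ 0.45541077, -0.63522827, -0.62376765],
       [-0.37004327,  0.5021897 , -0.78158396]]), 't': array([-0.42207116, -0.18661661,  1.34629544])}
{'fx': 554.1882629022087, 'fy': 554.1882629022087, 'cx': 318.6144220023704, 'cy': 243.9532787050336, 'R': array([[ 0.02273442, -0.99952451,  0.0208305 ],
       [-0.98564121, -0.02589598, -0.16685561],
       [ 0.1673157 , -0.01673803, -0.98576128]]), 't': array([-0.03893441,  0.52569437,  1.44093789])}
{'clock': 0.1, 'joint_pos': array([-1.34859969,  0.33282413, -0.0647122 ,  1.46083957,  0.02161119,
        1.34990424, -0.08851393]), 'joint_velocities': array([-0.00122793, -0.001586  ,  0.00256403,  0.0001174 ,  0.00011645,
        0.00061731,  0.00066186]), 'tau': array([ 6.85048963e-04, -6.26744199e+01,  4.85363533e-02, -3.92425704e+01,
        1.61848823e-02,  6.98456046e-03, -2.92547149e-06]), 'position': array([0.15138985, 0.60602751, 0.21549437]), 'ee_rot': array([ 1.22083529e-01,  9.92519623e-01, -6.37993638e-04, -4.62467044e-05]), 'ft_force': array([-1.08074947,  0.85658696,  0.06018833]), 'torque': array([0.04405663, 0.00622612, 0.04703953]), 'grasp_force': 0.0, 'grip_width': 0.9975474703041858} 0.014
```

View pics/scene0.png

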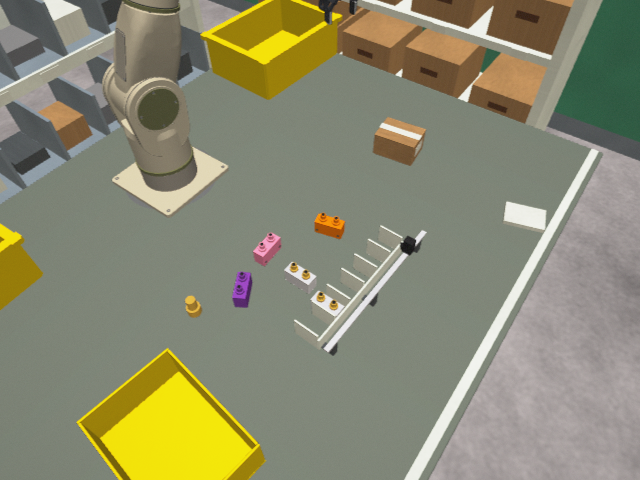

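View pics/top0.png

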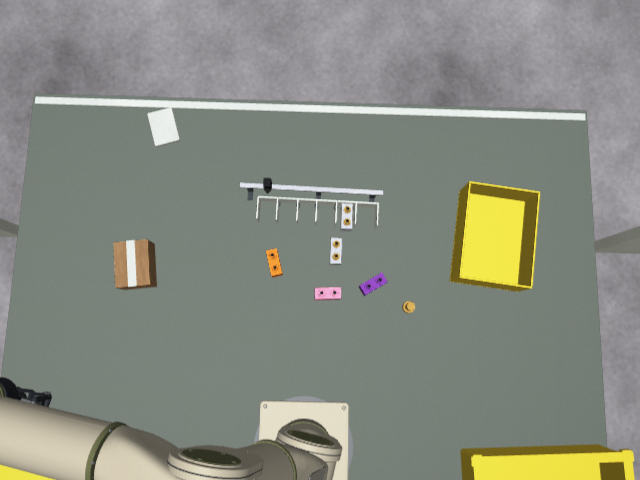

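The scene and top views show the rack at top px (257–378, 200), the pointer at about (267,185), the loose block at (336,251), and the filed block at (347,216). Orange (274,262), pink (328,293) and purple (373,284) are decoys. Next I'll enlarge both views.

Run:
```python
import cv2
a=cv2.imread("pics/top0.png")[172:277,236:392]; cv2.imwrite("pics/topc.png",cv2.resize(a,None,fx=5,fy=5,interpolation=cv2.INTER_CUBIC))
a=cv2.imread("pics/scene0.png")[222:357,280:435]; cv2.imwrite("pics/scenec.png",cv2.resize(a,None,fx=4.4,fy=4.4,interpolation=cv2.INTER_CUBIC))
```

```text
(no output)
```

View pics/topc.png

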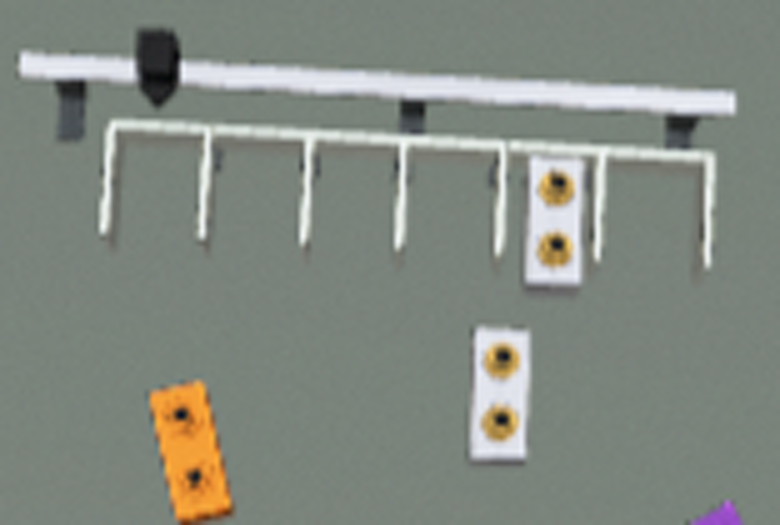

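View pics/scenec.png

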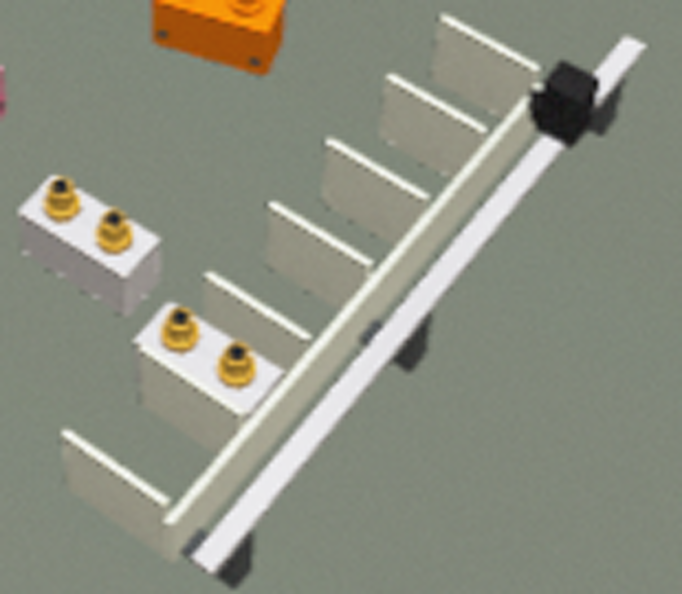

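Crops read. The scene crop gives divider tops, e.g. d2 (328,141)-(428,196) and d3 (270,205)-(371,264). The block's top corners are (18,212),(55,176),(160,240),(125,276). In the top crop the nose tip is at (158,105).

```bash
cat > h.py <<'E'
from workcell import status, viewer, manip
import numpy as np
from scipy.optimize import least_squares
M={n:viewer.camera_model(n) for n in("scene","top")}
def full(n,c):
    c=np.array(c,float)
    return (c+.5)/5-.5+[236,172] if n=="top" else (c+.5)/4.4-.5+[280,222]
def proj(n,X):
    m=M[n];c=np.asarray(X)@m["R"].T+m["t"]
    return np.stack([m["fx"]*c[...,0]/c[...,2]+m["cx"],m["fy"]*c[...,1]/c[...,2]+m["cy"]],-1)
def back(n,uv,z):
    m=M[n];d=m["R"].T@[(uv[0]-m["cx"])/m["fx"],(uv[1]-m["cy"])/m["fy"],1];C=-m["R"].T@m["t"]
    return C+d*(z-C[2])/d[2]
def w(p,x,y,z):
    c,s=np.cos(p[2]),np.sin(p[2]); return np.array([p[0]+c*x-s*y,p[1]+s*x+c*y,z])
def loc(p,X):
    c,s=np.cos(p[2]),np.sin(p[2]);d=np.array(X[:2])-p[:2]; return np.array([c*d[0]+s*d[1],-s*d[0]+c*d[1]])
E
cat > fit.py <<'E'
from h import *
np.set_printoptions(precision=4,suppress=True)
obs=[("scene",(443,17),(-.062,.162,.055)),("scene",(538,68),(0,.162,.055)),("scene",(65,432),(-.062,-.162,.055)),("scene",(167,502),(0,-.162,.055)),
("scene",(636,42),(.03,.215,.05)),("scene",(203,567),(.03,-.175,.05)),("top",(19,65),(.03,.215,.05)),("top",(735,103),(.03,-.175,.05))]
f=lambda p:np.concatenate([proj(n,w(p,*X))-full(n,c) for n,c,X in obs])
r=least_squares(f,[.65,0,0]); p=r.x; print("rack",p,"res",r.fun.reshape(-1,2).round(1).tolist())
for i,(a,b,t) in enumerate([((389,76),(486,130),(203,240)),((328,141),(428,196),(305,244)),((270,205),(371,264),(399,249)),((207,275),(308,338),(499,255))]):
    print("d",i+1,loc(p,back("scene",full("scene",a),.055)),loc(p,back("scene",full("scene",b),.055)),"top",loc(p,back("top",full("top",t),.055)),loc(p,back("top",full("top",t),0)))
print("nose",loc(p,back("top",full("top",(158,105)),.06)))
h=[(-.035,.015),(.035,.015),(.035,-.015),(-.035,-.015)]
# scene top corners: tail-left(55,176), head-left(160,240), head-right(125,276), tail-right(18,212)
ob=[("scene",c,(*x,.04)) for c,x in zip([(55,176),(160,240),(125,276),(18,212)],h)]+[("top",(476,326),(*h[1],.04)),("top",(530,328),(*h[2],.04))]
g=lambda q:np.concatenate([proj(n,w(q,*X))-full(n,c) for n,c,X in ob])
for sel in (slice(None),slice(0,8),slice(8,12)):
    r=least_squares(lambda q:g(q)[sel],[.5,0,p[2]]); q=r.x; print("block",q,"in rack",loc(p,q),q[2]-p[2],r.fun.round(1))
E
python3 fit.py
```

```text
rack [ 0.6502 -0.0237 -0.0268] res [[-0.4, -0.7], [0.1, -0.2], [-0.2, -0.4], [0.2, 0.1], [-0.0, -0.8], [-0.0, -0.6], [0.8, -1.0], [1.0, -0.9]]
d 1 [-0.0603  0.1086] [0.0005 0.1091] top [-0.0653  0.1111] [-0.0537  0.1148]
d 2 [-0.0612  0.0533] [-0.0003  0.0553] top [-0.0646  0.0565] [-0.0529  0.0582]
d 3 [-0.0612  0.0019] [0.0001 0.0032] top [-0.0646  0.0061] [-0.0529  0.0058]
d 4 [-0.0611 -0.0514] [ 0.0001 -0.0509] top [-0.065  -0.0476] [-0.0533 -0.0499]
nose [0.0063 0.1395]
block [ 0.5141 -0.0751  0.0085] in rack [-0.1346 -0.0551] 0.03527372016291651 [-0.5 -0.7  0.2 -0.9  0.3  0.1 -0.2 -0.2  0.5 -0.5  0.8 -0.7]
block [ 0.5149 -0.076  -0.0079] in rack [-0.1338 -0.0559] 0.018899986494164127 [-0.2 -0.4  0.2 -0.2  0.1  0.6 -0.  -0. ]
block [ 0.5125 -0.0727 -0.0108] in rack [-0.1363 -0.0527] 0.015978099721653986 [-0.2 -0.   0.2  0. ]
```

```bash
cat >> h.py <<'E'
from scipy.spatial.transform import Rotation as Ro
P=np.array([.6502,-.0237,-.0268])
def row(x,y,tipz,phi=0):
    "row from present pose to: tool down, y axis at phi deg from rack y, at rack x,y, tip height"
    s=status.get_obs(); R0=Ro.from_quat(s["ee_rot"]); X=w(P,x,y,tipz+.014)
    a=P[2]+np.radians(phi); yv=np.array([-np.sin(a),np.cos(a),0]); z=np.array([0,0,-1.])
    R1=Ro.from_matrix(np.stack([np.cross(yv,z),yv,z],1))
    return np.r_[np.degrees((R0.inv()*R1).as_rotvec()).round(2),R0.inv().apply(X-s["position"]).round(4)]
def here():
    s=status.get_obs(); R=Ro.from_quat(s["ee_rot"]).as_matrix()
    return loc(P,s["position"]).round(4),round(s["position"][2]-.014,4),"phi",round(np.degrees(np.arctan2(-R[0,1],R[1,1])-P[2]),2),"F",(Ro.from_euler("z",-P[2]).apply(s["ft_force"])).round(1),s["clock"]
E
python3 - <<'E'
from h import *
np.set_printoptions(suppress=True)
print(here(),row(.03,.195,.19),row(.03,.195,.064))
E
```

```text
(array([-0.5155,  0.6161]), np.float64(0.2015), 'phi', np.float64(-12.49), 'F', array([-1.1,  0.8,  0.1]), 0.1) [ -0.07    -0.     -12.49    -0.6237  -0.2932   0.0119] [ -0.07    -0.     -12.49    -0.6237  -0.293    0.1379]
```

Request:
play_rows(plan=[0, 0, -12.5, -0.624, -0.293, 0.012, 0, 0, 0, -12.5, -0.624, -0.293, 0.012, 0, 0, 0, -12.5, -0.624, -0.293, 0.012, 0, 0, 0, -12.5, -0.624, -0.293, 0.012, 0, 0, 0, -12.5, -0.624, -0.293, 0.012, 0, 0, 0, -12.5, -0.624, -0.293, 0.012, 0, 0, 0, -12.5, -0.624, -0.293, 0.012, 0, 0, 0, -12.5, -0.624, -0.293, 0.012, 0, 0, 0, -12.5, -0.624, -0.293, 0.012, 0, 0, 0, -12.5, -0.624, -0.293, 0.012, 0, 0, 0, -12.5, -0.624, -0.293, 0.012, 0, 0, 0, -12.5, -0.624, -0.293, 0.012, 0, 0, 0, -12.5, -0.624, -0.293, 0.012, 0, 0, 0, -12.5, -0.624, -0.293, 0.012, 0, 0, 0, -12.5, -0.624, -0.293, 0.075, 0, 0, 0, -12.5, -0.624, -0.293, 0.11, 0, 0, 0, -12.5, -0.624, -0.293, 0.138, 0, 0, 0, -12.5, -0.624, -0.293, 0.138, 0, 0, 0, -12.5, -0.624, -0.293, 0.138, 0])

```text
clock: 2.48
position: [0.6863, 0.1719, 0.08]
ee_rot: [0.013, 1.0, 0.001, 0.001]
ft_force: [-0.0, -0.3, 0.1]
grip_width: -0.001
grasp_force: 0.0
```

```bash
python3 -c "
from h import *
print(here(),row(.03,.195,.064),row(.03,.165,.064))"
```

```text
(array([0.0309, 0.1965]), np.float64(0.066), 'phi', np.float64(0.07), 'F', array([ 0. , -0.3,  0.1]), 2.475) [ 0.06    0.11    0.07    0.0009 -0.0015  0.002 ] [ 0.06    0.11    0.07    0.0009 -0.0315  0.002 ]
```

Request:
play_rows(plan=[0, 0, 0, 0.001, -0.015, 0.002, 0, 0, 0, 0, 0.001, -0.025, 0.002, 0, 0, 0, 0, 0.001, -0.032, 0.002, 0, 0, 0, 0, 0.001, -0.038, 0.002, 0, 0, 0, 0, 0.001, -0.044, 0.002, 0, 0, 0, 0, 0.001, -0.05, 0.002, 0, 0, 0, 0, 0.001, -0.056, 0.002, 0, 0, 0, 0, 0.001, -0.062, 0.002, 0, 0, 0, 0, 0.001, -0.068, 0.002, 0, 0, 0, 0, 0.001, -0.074, 0.002, 0, 0, 0, 0, 0.001, -0.08, 0.002, 0, 0, 0, 0, 0.001, -0.086, 0.002, 0, 0, 0, 0, 0.001, -0.092, 0.002, 0, 0, 0, 0, 0.001, -0.098, 0.002, 0, 0, 0, 0, 0.001, -0.104, 0.002, 0, 0, 0, 0, 0.001, -0.11, 0.002, 0, 0, 0, 0, 0.001, -0.115, 0.002, 0, 0, 0, 0, 0.001, -0.118, 0.002, 0, 0, 0, 0, 0.001, -0.12, 0.002, 0, 0, 0, 0, 0.001, -0.12, 0.002, 0])

```text
clock: 4.97
position: [0.6817, 0.0509, 0.0762]
ee_rot: [0.013, 1.0, 0.0, -0.0]
ft_force: [-0.8, -0.8, 1.1]
grip_width: 0.002
grasp_force: 0.0
```

```bash
python3 -c "
from h import *
import cv2
print(here())
ims=[]
for n,(x,y) in dict(top=(236,165),scene=(315,205)).items():
    a=viewer.camera(n)[y:y+100,x:x+130,::-1]; ims.append(cv2.resize(a,None,fx=5,fy=5,interpolation=cv2.INTER_CUBIC))
cv2.imwrite('pics/p1.png',cv2.resize(ims[1],None,fx=1,fy=1)); cv2.imwrite('pics/p1t.png',ims[0])"
```

```text
(array([0.0294, 0.0755]), np.float64(0.0622), 'phi', np.float64(0.01), 'F', array([-0.8, -0.9,  1.1]), 4.975)
```

View pics/p1.png

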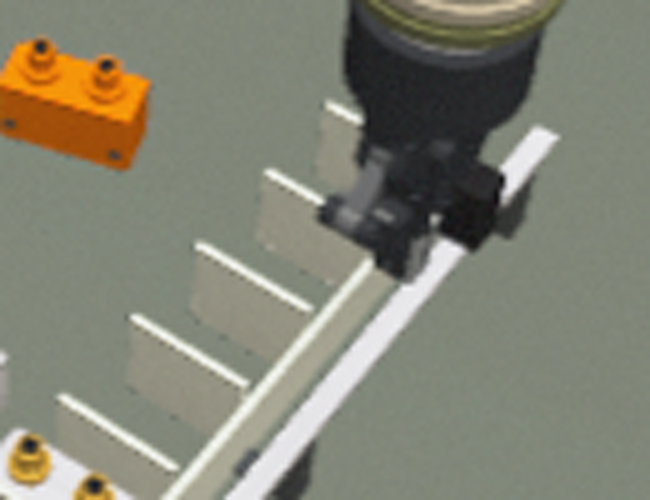

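```bash
python3 -c "
from h import *
X=lambda x,y,z:((proj('scene',w(P,x,y,z))-[315,205])*5).round(0)
print('tip',X(.0294,.0755,.062),'start pointer top',X(.03,.138,.091),'bot',X(.03,.138,.051),'pushed top',X(.03,.051,.091),X(.03,.051,.051),'rail end',X(.03,.215,.05))"
```

```text
tip [391. 300.] start pointer top [474. 173.] bot [462. 227.] pushed top [370. 298.] [360. 351.] rail end [546. 127.]
```

View pics/p1t.png

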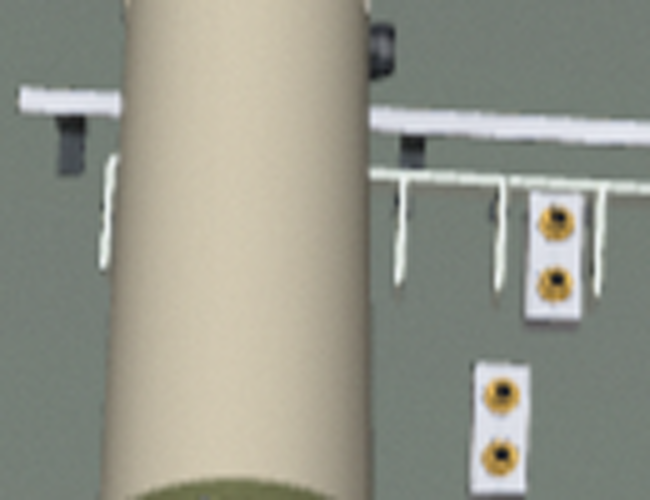

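The top view is blocked by the arm. In the scene crop a black cube still sits at about (470,210), so the pointer may not have moved. I'll look closer with the brightness raised.

```bash
python3 -c "
from h import *
import cv2
a=viewer.camera('scene')[205:275,365:430,::-1]
b=cv2.imread('pics/scene0.png')[205:275,365:430]
a=np.hstack([b,a]).astype(float); a=(255*(a/255)**.45).astype('uint8')
a=cv2.resize(a,None,fx=6,fy=6,interpolation=cv2.INTER_CUBIC); cv2.imwrite('pics/p2.png',a)"
```

```text
(no output)
```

View pics/p2.png

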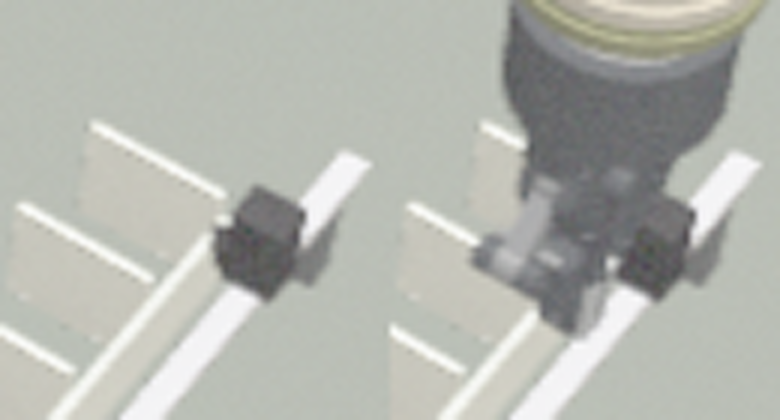

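```bash
python3 -c "
from h import *
for z in(.05,.062,.076,.09,.1,.11): print(z,[loc(P,back('scene',uv,z)).round(3) for uv in [(395.8,260.8),(400,257.5),(380,247)]])
X=lambda x,y,z:proj('scene',w(P,x,y,z)).round(1)
print(X(.03,.138,.091),X(.042,.128,.051)); print(status.get_obs())"
```

```text
0.05 [array([0.024, 0.097]), array([0.027, 0.111]), array([-0.026,  0.109])]
0.062 [array([0.028, 0.089]), array([0.03 , 0.102]), array([-0.022,  0.1  ])]
0.076 [array([0.032, 0.079]), array([0.034, 0.092]), array([-0.017,  0.09 ])]
0.09 [array([0.036, 0.069]), array([0.039, 0.083]), array([-0.012,  0.081])]
0.1 [array([0.039, 0.062]), array([0.042, 0.075]), array([-0.009,  0.074])]
0.11 [array([0.042, 0.056]), array([0.045, 0.068]), array([-0.005,  0.066])]
[409.8 239.6] [409.7 255.7]
{'clock': 5.125, 'joint_pos': array([-0.3405102 ,  0.56779106,  0.28028665,  1.45883069, -0.16486574,
        1.13803051,  1.51169757]), 'joint_velocities': array([ 0.00013613, -0.00016191, -0.00127056,  0.0001293 , -0.00055671,
        0.00016649,  0.00140226]), 'tau': array([ 1.45242820e-01, -7.24566722e+01,  7.43756130e+00, -3.59525478e+01,
        2.39888253e-02,  2.41966467e-03,  8.55426151e-04]), 'position': array([0.68166742, 0.05125041, 0.07620309]), 'ee_rot': array([1.31673904e-02, 9.99913299e-01, 1.16278605e-04, 1.34530942e-05]), 'ft_force': array([ 0.2863441 , -0.72648854,  0.75407624]), 'torque': array([-0.03100018, -0.00849078, -0.01311593]), 'grasp_force': 0.0, 'grip_width': -0.004314992443950737}
```

```bash
python3 -c "
from h import *
import cv2
t=np.array([.1514,.606,.2155])
for d in(-.014,0,.03,.06,.1,.2): print(d,[proj(n,t+[0,0,d]).round(0) for n in('scene','top')])
print(P, 'now',[ (d,proj('scene',status.get_obs()['position']+[0,0,d]).round(1)) for d in(-.014,0,.03,.06,.1,.15)])
a=cv2.imread('pics/scene0.png')[0:45,300:370]; b=cv2.imread('pics/top0.png')[365:425,0:70]
a=cv2.resize(a,(420,270)); b=cv2.resize(b,(350,300)); 
c=np.zeros((300,770,3),'uint8'); c[:270,:420]=a; c[:,420:]=b
cv2.imwrite('pics/p3.png',(255*(c/255.)**.5).astype('uint8'))"
```

```text
-0.014 [array([340.,  32.]), array([ 38., 388.])]
0 [array([340.,  27.]), array([ 35., 389.])]
0.03 [array([341.,  17.]), array([ 28., 390.])]
0.06 [array([341.,   7.]), array([ 21., 391.])]
0.1 [array([341.,  -8.]), array([ 11., 393.])]
0.2 [array([342., -46.]), array([-16., 398.])]
[ 0.6502 -0.0237 -0.0268] now [(-0.014, array([393.4, 264.9])), (0, array([394.1, 261.2])), (0.03, array([395.6, 253. ])), (0.06, array([397.2, 244.4])), (0.1, array([399.5, 232.3])), (0.15, array([402.6, 216. ]))]
```

View pics/p3.png

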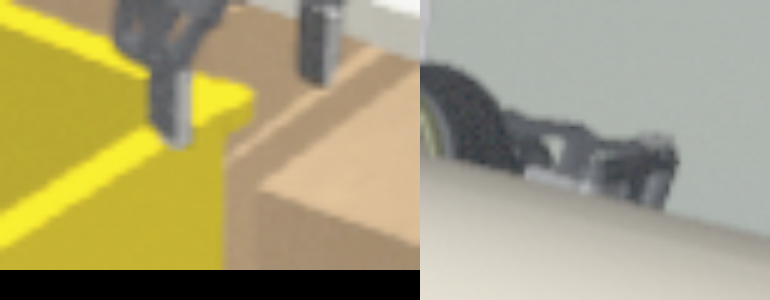

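The crop shows the start-pose fingertips at scene px (329,24) and (353,14). That is roughly 25 mm higher than the stated tip geometry predicts, and it fits with the finger having passed over the pointer. I'll go back and find the true tip height by touching down gently on the rail.

Request:
play_rows(plan=[0, 0, 0, 0, 0, -0.05, 0, 0, 0, 0, 0, 0.06, -0.05, 0, 0, 0, 0, 0, 0.12, -0.05, 0, 0, 0, 0, 0, 0.12, -0.05, 0, 0, 0, 0, 0, 0.12, 0.0, 0, 0, 0, 0, 0, 0.12, 0.005, 0, 0, 0, 0, 0, 0.12, 0.01, 0, 0, 0, 0, 0, 0.12, 0.012, 0, 0, 0, 0, 0, 0.12, 0.012, 0, 0, 0, 0, 0, 0.12, 0.012, 0])

```text
clock: 6.38
position: [0.6852, 0.171, 0.065]
ee_rot: [0.013, 1.0, 0.0, 0.001]
ft_force: [0.4, 0.2, -0.3]
grip_width: 0.001
grasp_force: 0.0
```

Request:
play_rows(plan=[0, 0, 0, 0, 0, 0.003, 0, 0, 0, 0, 0, 0, 0.006, 0, 0, 0, 0, 0, 0, 0.006, 0])

```text
clock: 6.75
position: [0.6846, 0.1709, 0.0577]
ee_rot: [0.013, 1.0, -0.0, -0.0]
ft_force: [0.2, 0.0, -0.0]
grip_width: 0.001
grasp_force: 0.0
```

Request:
play_rows(plan=[0, 0, 0, 0, 0, 0.003, 0, 0, 0, 0, 0, 0, 0.006, 0, 0, 0, 0, 0, 0, 0.006, 0])

```text
clock: 7.12
position: [0.6846, 0.1709, 0.0518]
ee_rot: [0.013, 1.0, -0.0, -0.0]
ft_force: [-1.1, 0.7, -0.1]
grip_width: -0.003
grasp_force: 0.0
```

Request:
play_rows(plan=[0, 0, 0, 0, 0, 0.002, 0, 0, 0, 0, 0, 0, 0.004, 0, 0, 0, 0, 0, 0, 0.004, 0])

```text
clock: 7.5
position: [0.6847, 0.1709, 0.0479]
ee_rot: [0.013, 1.0, -0.0, -0.0]
ft_force: [1.1, -0.8, -0.1]
grip_width: 0.001
grasp_force: 0.0
```

Request:
play_rows(plan=[0, 0, 0, 0, 0, 0.002, 0, 0, 0, 0, 0, 0, 0.004, 0, 0, 0, 0, 0, 0, 0.004, 0])

```text
clock: 7.88
position: [0.6847, 0.1709, 0.0439]
ee_rot: [0.013, 1.0, -0.0, -0.0]
ft_force: [-0.6, 0.0, -0.3]
grip_width: 0.003
grasp_force: 0.0
```

Request:
play_rows(plan=[0, 0, 0, 0, 0, 0.002, 0, 0, 0, 0, 0, 0, 0.004, 0, 0, 0, 0, 0, 0, 0.004, 0])

```text
clock: 8.25
position: [0.6847, 0.1709, 0.0399]
ee_rot: [0.013, 1.0, -0.0, -0.0]
ft_force: [-1.1, 0.1, 0.4]
grip_width: 0.001
grasp_force: 0.0
```

Request:
play_rows(plan=[0, 0, 0, 0, 0, 0.002, 0, 0, 0, 0, 0, 0, 0.004, 0, 0, 0, 0, 0, 0, 0.004, 0])

```text
clock: 8.62
position: [0.6847, 0.1709, 0.0359]
ee_rot: [0.013, 1.0, 0.0, -0.0]
ft_force: [-0.6, -0.7, 0.3]
grip_width: 0.002
grasp_force: 0.0
```

```bash
python3 -c "
from h import *
import cv2
print(here(),proj('scene',w(P,.03,.148,.07)),proj('scene',status.get_obs()['position']))
a=viewer.camera('scene')[190:265,380:455,::-1].astype(float); a=(255*(a/255)**.5).astype('uint8')
cv2.imwrite('pics/p4.png',cv2.resize(a,None,fx=8,fy=8,interpolation=cv2.INTER_CUBIC))"
```

```text
(array([0.0293, 0.1955]), np.float64(0.0219), 'phi', np.float64(0.01), 'F', array([-0.6, -0.7,  0.3]), 8.625) [410.80453382 242.64886683] [418.81065489 238.97592131]
```

View pics/p4.png

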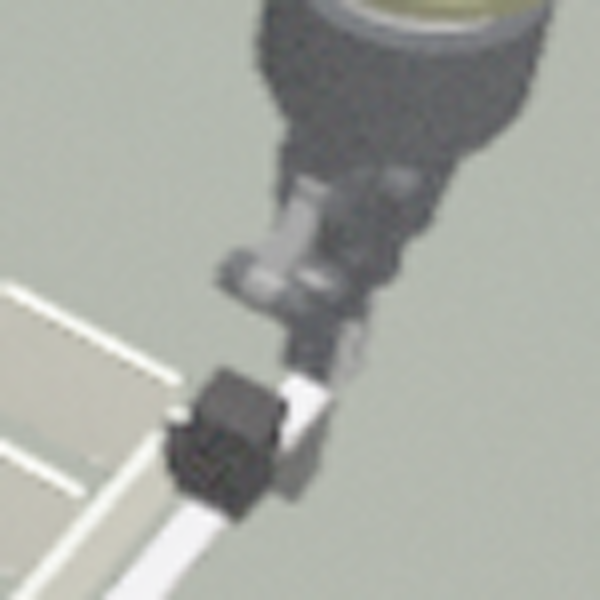

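The fingertip now stands just over the rail end, at crop px (305,378), and the pointer at (225,440) is untouched. At this height the finger overlaps the pointer's height, so I'll push.

Request:
play_rows(plan=[0, 0, 0, 0, -0.01, 0, 0, 0, 0, 0, 0, -0.018, 0, 0, 0, 0, 0, 0, -0.026, 0, 0, 0, 0, 0, 0, -0.034, 0, 0, 0, 0, 0, 0, -0.042, 0, 0, 0, 0, 0, 0, -0.05, 0, 0, 0, 0, 0, 0, -0.058, 0, 0, 0, 0, 0, 0, -0.066, 0, 0, 0, 0, 0, 0, -0.074, 0, 0, 0, 0, 0, 0, -0.082, 0, 0, 0, 0, 0, 0, -0.09, 0, 0, 0, 0, 0, 0, -0.098, 0, 0, 0, 0, 0, 0, -0.105, 0, 0, 0, 0, 0, 0, -0.11, 0, 0, 0, 0, 0, 0, -0.115, 0, 0, 0, 0, 0, 0, -0.115, 0])

```text
invalid input
```

```bash
python3 -c "
from h import *
import cv2
print(here())
a=viewer.camera('scene')[215:305,345:425,::-1].astype(float); a=(255*(a/255)**.5).astype('uint8')
cv2.imwrite('pics/p5.png',cv2.resize(a,None,fx=6,fy=6,interpolation=cv2.INTER_CUBIC))"
```

```text
(array([0.0294, 0.1955]), np.float64(0.0221), 'phi', np.float64(0.01), 'F', array([ 0.1,  0.1, -0.3]), 8.675)
```

View pics/p5.png

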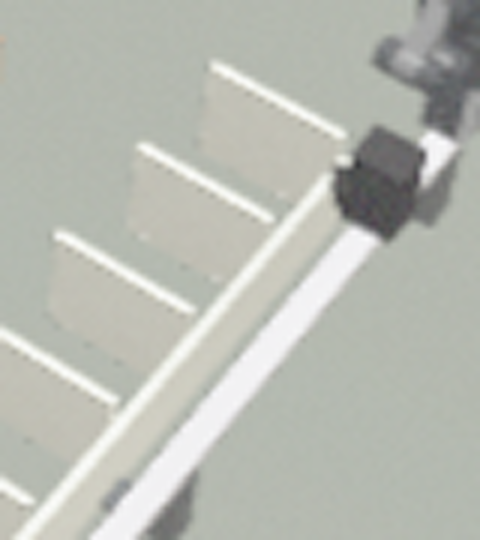

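The call was refused, so the pointer at crop px (378,180) hasn't moved. I've used all ten pictures, so from here I measure with image code. Resending the push with the correct row layout.

Request:
play_rows(plan=[0, 0, 0, 0, -0.01, 0, 0, 0, 0, 0, 0, -0.018, 0, 0, 0, 0, 0, 0, -0.026, 0, 0, 0, 0, 0, 0, -0.034, 0, 0, 0, 0, 0, 0, -0.042, 0, 0, 0, 0, 0, 0, -0.05, 0, 0, 0, 0, 0, 0, -0.058, 0, 0, 0, 0, 0, 0, -0.066, 0, 0, 0, 0, 0, 0, -0.074, 0, 0, 0, 0, 0, 0, -0.082, 0, 0, 0, 0, 0, 0, -0.09, 0, 0, 0, 0, 0, 0, -0.098, 0, 0, 0, 0, 0, 0, -0.105, 0, 0, 0, 0, 0, 0, -0.11, 0, 0, 0, 0, 0, 0, -0.115, 0, 0, 0, 0, 0, 0, -0.115, 0, 0])

```text
clock: 10.72
position: [0.6818, 0.0551, 0.0362]
ee_rot: [0.014, 1.0, -0.0, -0.0]
ft_force: [-0.3, -0.2, 1.2]
grip_width: -0.002
grasp_force: 0.5
```

Request:
play_rows(plan=[0, 0, 0, 0, 0.01, 0, 0, 0, 0, 0, 0, 0.03, -0.03, 0, 0, 0, 0, 0, 0.08, -0.06, 0, 0, 0, 0, 0, 0.13, -0.09, 0, 0, 0, 0, 0, 0.18, -0.1, 0, 0, 0, 0, 0, 0.23, -0.1, 0, 0, 0, 0, 0, 0.23, -0.1, 0])

```text
clock: 11.6
position: [0.6855, 0.2934, 0.135]
ee_rot: [0.009, 1.0, 0.001, -0.001]
ft_force: [-0.6, -1.1, -0.1]
grip_width: 0.001
grasp_force: 0.0
```

```bash
cat > ptr.py <<'E'
from h import *
import cv2
# pointer's dark blob in the scene picture, matched by the projected outline centre at rack y
def dark(im):
    g=im.max(2); m=np.zeros(g.shape,'uint8')
    poly=np.array([proj('scene',w(P,x,y,z)) for x,y,z in [(.03,.16,.12),(.03,.16,.045),(.03,-.16,.045),(.03,-.16,.12)]]).round().astype(int)
    cv2.fillPoly(m,[poly],255); b=((g<62)&(m>0)).astype('uint8')
    n,l,s,c=cv2.connectedComponentsWithStats(b); i=1+np.argmax(s[1:,4]); return c[i],s[i]
def ypos(c): # along rail at centre height .071
    return min(np.linspace(-.16,.2,3601),key=lambda y:np.linalg.norm(proj('scene',w(P,.03,y,.071))-c))
for im in (cv2.imread('pics/scene0.png')[:,:,::-1],viewer.camera('scene')):
    c,s=dark(im); print(c,s,ypos(c))
print(here())
E
python3 ptr.py
```

```text
[407.0890411  244.29452055] [401 236  13  17 146] 0.13709999999999997
[386.58860759 269.25949367] [380 261  15  18 158] 0.05009999999999998
(array([0.0279, 0.3141]), np.float64(0.1211), 'phi', np.float64(0.28), 'F', array([ 0.3, -1.8, -0.9]), 11.65)
```

```bash
python3 -c "
from h import *
print(row(.0294,.1,.0221),row(.0294,.058,.0221))"
```

```text
[ 0.03   -0.09    0.28   -0.0007 -0.2142  0.0989] [ 0.03   -0.09    0.28   -0.0004 -0.2562  0.0989]
```

Request:
play_rows(plan=[0, 0, 0.3, 0, -0.06, 0, 0, 0, 0, 0.3, 0, -0.12, 0, 0, 0, 0, 0.3, 0, -0.18, 0, 0, 0, 0, 0.3, 0, -0.212, 0, 0, 0, 0, 0.3, 0, -0.212, 0.03, 0, 0, 0, 0.3, 0, -0.212, 0.07, 0, 0, 0, 0.3, 0, -0.212, 0.099, 0, 0, 0, 0.3, 0, -0.218, 0.099, 0, 0, 0, 0.3, 0, -0.225, 0.099, 0, 0, 0, 0.3, 0, -0.232, 0.099, 0, 0, 0, 0.3, 0, -0.238, 0.099, 0, 0, 0, 0.3, 0, -0.244, 0.099, 0, 0, 0, 0.3, 0, -0.249, 0.099, 0, 0, 0, 0.3, 0, -0.253, 0.099, 0, 0, 0, 0.3, 0, -0.256, 0.099, 0, 0, 0, 0.3, 0, -0.256, 0.099, 0, 0, 0, 0.3, 0, -0.256, 0.099, 0])

```text
clock: 13.78
position: [0.6812, 0.0297, 0.0371]
ee_rot: [0.016, 1.0, -0.0, 0.0]
ft_force: [0.1, -0.3, 0.5]
grip_width: 0.003
grasp_force: 0.3
```

Request:
play_rows(plan=[0, 0, 0, 0, 0.01, 0, 0, 0, 0, 0, 0, 0.03, -0.03, 0, 0, 0, 0, 0, 0.08, -0.06, 0, 0, 0, 0, 0, 0.13, -0.09, 0, 0, 0, 0, 0, 0.18, -0.1, 0, 0, 0, 0, 0, 0.23, -0.1, 0, 0, 0, 0, 0, 0.23, -0.1, 0])

```text
clock: 14.65
position: [0.6863, 0.2674, 0.1363]
ee_rot: [0.012, 1.0, 0.002, -0.001]
ft_force: [0.4, 0.1, -1.0]
grip_width: 0.005
grasp_force: 0.0
```

```bash
python3 ptr.py
```

```text
[407.0890411  244.29452055] [401 236  13  17 146] 0.13709999999999997
[380.7345679  276.38888889] [374 268  15  18 162] 0.026499999999999968
(array([0.0293, 0.2881]), np.float64(0.1224), 'phi', np.float64(-0.03), 'F', array([-0.9, -0.5,  0.6]), 14.7)
```

```bash
python3 -c "
from h import *
for n,uv in dict(purple=(373,284),pl=(360,290),pt=(386,274),pink=(328,293)).items(): print(n,loc(P,back('top',uv,.03)))
print(row(-.134,-.11,.122,90),row(-.134,-.11,-.012,90)); print(status.get_obs()['joint_pos'])"
```

```text
purple [-0.22210728 -0.15681501]
pl [-0.23997045 -0.12255495]
pt [-0.19336493 -0.19091806]
pink [-0.2523586  -0.03742987]
[ 9.000e-02 -1.000e-02 -9.003e+01  1.631e-01 -3.982e-01  3.000e-04] [ 9.000e-02 -1.000e-02 -9.003e+01  1.630e-01 -3.983e-01  1.343e-01]
[-0.5774229   0.63105177  0.2406526   1.2229761  -0.14747342  1.30492531
  1.20084544]
```

Request:
play_rows(plan=[0, 0, -10, 0.02, -0.05, 0, 0.35, 0, 0, -20, 0.04, -0.1, 0, 0.35, 0, 0, -30, 0.06, -0.15, 0, 0.35, 0, 0, -40, 0.08, -0.2, 0, 0.35, 0, 0, -50, 0.1, -0.25, 0, 0.35, 0, 0, -60, 0.12, -0.3, 0, 0.35, 0, 0, -70, 0.14, -0.34, 0, 0.35, 0, 0, -80, 0.16, -0.38, 0, 0.35, 0, 0, -90, 0.163, -0.398, 0, 0.35, 0, 0, -90, 0.163, -0.398, 0, 0.35, 0, 0, -90, 0.163, -0.398, 0.04, 0.35, 0, 0, -90, 0.163, -0.398, 0.08, 0.35, 0, 0, -90, 0.163, -0.398, 0.1, 0.35, 0, 0, -90, 0.163, -0.398, 0.115, 0.35, 0, 0, -90, 0.163, -0.398, 0.115, 0.35])

```text
clock: 16.58
position: [0.5111, -0.1338, 0.0204]
ee_rot: [-0.695, 0.719, 0.002, 0.0]
ft_force: [-0.0, 0.4, 0.2]
grip_width: 0.35
grasp_force: 0.0
```

```bash
python3 -c "
from h import *
print(here(),row(-.134,-.11,-.012,90),status.get_obs()['joint_pos'])"
```

```text
(array([-0.1361, -0.1138]), np.float64(0.0064), 'phi', np.float64(89.52), 'F', array([-0. ,  0.4,  0.2]), 16.575) [ 0.17    0.16   -0.48   -0.0038 -0.0021  0.0184] [ 1.24443275  0.94038079 -1.46130001  1.86486186  0.97590807  1.31364039
  2.60175547]
```

Joint 7 reached its limit turning this way, so I'll lift and use the opposite tool yaw, which gives the same two-finger pushing face.

Request:
play_rows(plan=[0, 0, 5, 0, 0, -0.03, 0.35, 0, 0, 15, 0, 0, -0.07, 0.35, 0, 0, 25, 0, 0, -0.1, 0.35, 0, 0, 35, 0, 0, -0.1, 0.35, 0, 0, 45, 0, 0, -0.1, 0.35, 0, 0, 55, 0, 0, -0.1, 0.35, 0, 0, 65, 0, 0, -0.1, 0.35, 0, 0, 75, 0, 0, -0.1, 0.35, 0, 0, 85, 0, 0, -0.1, 0.35, 0, 0, 95, 0, 0, -0.1, 0.35, 0, 0, 105, 0, 0, -0.1, 0.35, 0, 0, 105, 0, 0, -0.1, 0.35])

```text
clock: 18.08
position: [0.5134, -0.1323, 0.1237]
ee_rot: [0.146, 0.989, -0.001, 0.001]
ft_force: [0.5, -0.3, 0.8]
grip_width: 0.353
grasp_force: 0.0
```

```bash
python3 -c "
from h import *
print(here(),row(-.134,-.11,.1,-90),status.get_obs()['joint_pos'])"
```

```text
(array([-0.1339, -0.1122]), np.float64(0.1097), 'phi', np.float64(-15.22), 'F', array([ 0.5, -0.3,  0.8]), 18.075) [-4.000e-02  2.000e-01  7.478e+01  7.000e-04  2.100e-03  9.700e-03] [ 1.14705238  0.44822522 -1.18817517  1.78453673  0.44682884  1.21315112
  1.1090841 ]
```

Request:
play_rows(plan=[0, 0, 10, 0, 0, 0, 0.35, 0, 0, 20, 0, 0, 0, 0.35, 0, 0, 30, 0, 0, 0, 0.35, 0, 0, 40, 0, 0, 0, 0.35, 0, 0, 50, 0, 0, 0, 0.35, 0, 0, 60, 0, 0, 0, 0.35, 0, 0, 70, 0, 0, 0, 0.35, 0, 0, 75, 0, 0.002, 0, 0.35, 0, 0, 75, 0, 0.002, 0, 0.35])

```text
clock: 19.2
position: [0.5138, -0.1303, 0.123]
ee_rot: [0.717, 0.697, 0.0, 0.001]
ft_force: [0.1, -0.6, -0.1]
grip_width: 0.348
grasp_force: 0.0
```

```bash
python3 -c "
from h import *
print(here(),row(-.134,-.11,-.012,-90),status.get_obs()['joint_pos'])"
```

```text
(array([-0.1335, -0.1102]), np.float64(0.109), 'phi', np.float64(-90.02), 'F', array([ 0.1, -0.6, -0.1]), 19.2) [ 0.05    0.05   -0.02    0.0003 -0.0006  0.121 ] [ 0.96785814  0.33528382 -0.93635545  1.79115165  0.29389971  1.16198172
 -0.08753878]
```

Request:
play_rows(plan=[0, 0, 0, 0, 0, 0.05, 0.35, 0, 0, 0, 0, 0, 0.09, 0.35, 0, 0, 0, 0, 0, 0.11, 0.35, 0, 0, 0, 0, 0, 0.12, 0.35, 0, 0, 0, 0.01, 0, 0.12, 0.35, 0, 0, 0, 0.02, 0, 0.12, 0.35, 0, 0, 0, 0.027, 0, 0.12, 0.35, 0, 0, 0, 0.034, 0, 0.12, 0.35, 0, 0, 0, 0.041, 0, 0.12, 0.35, 0, 0, 0, 0.048, 0, 0.12, 0.35, 0, 0, 0, 0.055, 0, 0.12, 0.35, 0, 0, 0, 0.062, 0, 0.12, 0.35, 0, 0, 0, 0.069, 0, 0.12, 0.35, 0, 0, 0, 0.076, 0, 0.12, 0.35, 0, 0, 0, 0.082, 0, 0.12, 0.35, 0, 0, 0, 0.087, 0, 0.12, 0.35, 0, 0, 0, 0.091, 0, 0.12, 0.35, 0, 0, 0, 0.091, 0, 0.12, 0.35])

```text
clock: 21.45
position: [0.5162, -0.0392, 0.0021]
ee_rot: [0.718, 0.696, 0.0, -0.0]
ft_force: [0.2, -0.2, 0.3]
grip_width: 0.352
grasp_force: 0.0
```

```bash
cat > blk.py <<'E'
from h import *
import cv2,sys
np.set_printoptions(precision=4,suppress=True)
# brass nipples: saturated yellow pixels; report each blob's rack x,y at z=.049
def nip(im,n):
    h=cv2.cvtColor(im,cv2.COLOR_RGB2HSV); b=cv2.inRange(h,(14,120,70),(28,255,255))
    k,l,s,c=cv2.connectedComponentsWithStats(b); out=[]
    for i in range(1,k):
        r=loc(P,back(n,c[i],.049))
        if 5<s[i,4]<120 and -.26<r[0]<.02 and -.17<r[1]<.17: out.append((*r.round(4),int(s[i,4])))
    return out
for n in("scene","top"):
    print(n,"before",nip(np.ascontiguousarray(cv2.imread(f'pics/{n}0.png')[:,:,::-1]),n)); print("   now",nip(viewer.camera(n),n))
print(here())
E
python3 blk.py
```

```text
scene before [(np.float64(-0.1494), np.float64(-0.0578), 46), (np.float64(-0.1164), np.float64(-0.0565), 49), (np.float64(-0.0541), np.float64(-0.0827), 54), (np.float64(-0.0198), np.float64(-0.0821), 54)]
   now [(np.float64(-0.1372), np.float64(0.0708), 8), (np.float64(-0.0541), np.float64(-0.0827), 54), (np.float64(-0.0199), np.float64(-0.082), 55)]
top before [(np.float64(-0.0263), np.float64(-0.0767), 23), (np.float64(-0.0603), np.float64(-0.0774), 24), (np.float64(-0.122), np.float64(-0.0517), 23), (np.float64(-0.1558), np.float64(-0.0522), 23)]
   now [(np.float64(-0.1566), np.float64(0.0115), 13)]
(array([-0.1336, -0.0194]), np.float64(-0.012), 'phi', np.float64(-90.28), 'F', array([ 0.2, -0.1,  0.1]), 21.55)
```

Request:
play_rows(plan=[0, 0, 0, 0.005, 0, 0, 0.35, 0, 0, 0, 0.01, 0, 0, 0.35, 0, 0, 0, 0.014, 0, 0, 0.35, 0, 0, 0, 0.017, 0, 0, 0.35, 0, 0, 0, 0.019, 0, 0, 0.35, 0, 0, 0, 0.019, 0, 0, 0.35, 0, 0, 0, 0, 0, 0, 0.35, 0, 0, 0, -0.02, 0, 0, 0.35, 0, 0, 0, -0.05, 0, -0.05, 0.35, 0, 0, 0, -0.08, 0, -0.1, 0, 0, 0, 0, -0.14, 0, -0.1, 0, 0, 0, 0, -0.2, 0, -0.1, 0, 0, 0, 0, -0.2, 0, -0.1, 0])

```text
clock: 23.18
position: [0.5086, -0.2456, 0.1017]
ee_rot: [0.721, 0.693, -0.001, 0.0]
ft_force: [-0.1, 0.6, -1.0]
grip_width: 0.002
grasp_force: 0.0
```

```bash
python3 blk.py|grep -v before
```

```text
now [(np.float64(-0.1504), np.float64(0.0221), 46), (np.float64(-0.1155), np.float64(0.0214), 47), (np.float64(-0.0541), np.float64(-0.0827), 54), (np.float64(-0.0198), np.float64(-0.0821), 54)]
   now [(np.float64(-0.0265), np.float64(-0.0766), 24), (np.float64(-0.0603), np.float64(-0.0774), 24), (np.float64(-0.1217), np.float64(0.0268), 23), (np.float64(-0.1554), np.float64(0.0267), 23)]
(array([-0.1345, -0.2197]), np.float64(0.088), 'phi', np.float64(-90.36), 'F', array([-1. ,  0.7,  0.2]), 23.275)
```

```bash
python3 -c "
from h import *
print(row(-.134,-.03,.086,-89),row(-.134,.005,-.012,-89))"
```

```text
[ 0.000e+00 -6.000e-02 -1.360e+00  1.897e-01 -7.000e-04  2.200e-03] [ 0.000e+00 -6.000e-02 -1.360e+00  2.246e-01 -9.000e-04  1.002e-01]
```

Request:
play_rows(plan=[0, 0, -1.4, 0.06, 0, 0, 0.35, 0, 0, -1.4, 0.12, 0, 0, 0.35, 0, 0, -1.4, 0.18, 0, 0, 0.35, 0, 0, -1.4, 0.188, 0, 0, 0.35, 0, 0, -1.4, 0.188, 0, 0.04, 0.35, 0, 0, -1.4, 0.188, 0, 0.08, 0.35, 0, 0, -1.4, 0.188, 0, 0.1, 0.35, 0, 0, -1.4, 0.196, 0, 0.1, 0.35, 0, 0, -1.4, 0.204, 0, 0.1, 0.35, 0, 0, -1.4, 0.211, 0, 0.1, 0.35, 0, 0, -1.4, 0.217, 0, 0.1, 0.35, 0, 0, -1.4, 0.221, 0, 0.1, 0.35, 0, 0, -1.4, 0.224, 0, 0.1, 0.35, 0, 0, -1.4, 0.225, 0, 0.1, 0.35, 0, 0, -1.4, 0.225, 0, 0.1, 0.35])

```text
clock: 25.15
position: [0.5172, -0.015, 0.0022]
ee_rot: [0.71, 0.704, 0.0, -0.0]
ft_force: [0.8, -1.2, 1.2]
grip_width: 0.349
grasp_force: 0.6
```

Request:
play_rows(plan=[0, 0, 0, -0.02, 0, 0, 0.35, 0, 0, 0, -0.04, 0, 0, 0.35, 0, 0, 0, -0.07, 0, -0.05, 0, 0, 0, 0, -0.1, 0, -0.1, 0, 0, 0, 0, -0.16, 0, -0.1, 0, 0, 0, 0, -0.2, 0, -0.1, 0, 0, 0, 0, -0.2, 0, -0.1, 0])

```text
clock: 26.02
position: [0.5147, -0.2186, 0.1016]
ee_rot: [0.712, 0.702, -0.0, -0.0]
ft_force: [0.5, 0.7, -0.1]
grip_width: 0.0
grasp_force: 0.0
```

```bash
python3 blk.py|grep -v before; python3 -c "
from h import *
print(row(-.218,.029,.086,0),row(-.218,.029,-.012,0))"
```

```text
now [(np.float64(-0.1503), np.float64(0.027), 45), (np.float64(-0.1165), np.float64(0.0271), 44), (np.float64(-0.0541), np.float64(-0.0827), 54), (np.float64(-0.0199), np.float64(-0.0821), 54)]
   now [(np.float64(-0.0264), np.float64(-0.0765), 25), (np.float64(-0.0601), np.float64(-0.0772), 25), (np.float64(-0.1221), np.float64(0.0321), 23), (np.float64(-0.1558), np.float64(0.0317), 25)]
(array([-0.1296, -0.1941]), np.float64(0.0879), 'phi', np.float64(-88.91), 'F', array([-0.2, -0.4,  0.7]), 26.125)
[ 5.000e-02 -7.000e-02 -8.891e+01  2.247e-01 -8.420e-02  2.200e-03] [ 5.000e-02 -7.000e-02 -8.891e+01  2.246e-01 -8.410e-02  1.002e-01]
```

Request:
play_rows(plan=[0, 0, -10, 0.03, -0.066, 0, 0, 0, 0, -20, 0.06, -0.066, 0, 0, 0, 0, -30, 0.09, -0.066, 0, 0, 0, 0, -40, 0.12, -0.066, 0, 0, 0, 0, -50, 0.15, -0.066, 0, 0, 0, 0, -60, 0.18, -0.066, 0, 0, 0, 0, -70, 0.21, -0.066, 0, 0, 0, 0, -80, 0.2245, -0.066, 0, 0, 0, 0, -89, 0.2245, -0.066, 0, 0, 0, 0, -89, 0.2245, -0.066, 0, 0, 0, 0, -89, 0.2245, -0.066, 0, 0])

```text
clock: 27.5
position: [0.451, 0.0106, 0.1021]
ee_rot: [0.014, 1.0, 0.0, -0.0]
ft_force: [0.1, 0.1, -0.1]
grip_width: 0.005
grasp_force: 0.0
```

```bash
python3 -c "
from h import *
print(here(),row(-.2,.0285,-.012,0),status.get_obs()['joint_pos'])"
```

```text
(array([-0.2  ,  0.029]), np.float64(0.0881), 'phi', np.float64(-0.03), 'F', array([ 0.1,  0.1, -0.1]), 27.5) [ 0.     -0.01   -0.03   -0.     -0.0005  0.1001] [ 1.12445467  0.3103885  -1.36550432  1.9904859   0.34029516  1.10987727
  1.15610252]
```

Request:
play_rows(plan=[0, 0, 0, 0, 0, 0.05, 0, 0, 0, 0, 0, 0, 0.08, 0, 0, 0, 0, 0, 0, 0.1, 0, 0, 0, 0, -0.008, 0, 0.1, 0, 0, 0, 0, -0.016, 0, 0.1, 0, 0, 0, 0, -0.023, 0, 0.1, 0, 0, 0, 0, -0.03, 0, 0.1, 0, 0, 0, 0, -0.037, 0, 0.1, 0, 0, 0, 0, -0.044, 0, 0.1, 0, 0, 0, 0, -0.051, 0, 0.1, 0, 0, 0, 0, -0.058, 0, 0.1, 0, 0, 0, 0, -0.065, 0, 0.1, 0, 0, 0, 0, -0.072, 0, 0.1, 0, 0, 0, 0, -0.079, 0, 0.1, 0, 0, 0, 0, -0.086, 0, 0.1, 0, 0, 0, 0, -0.092, 0, 0.1, 0, 0, 0, 0, -0.098, 0, 0.1, 0, 0, 0, 0, -0.1, 0, 0.1, 0, 0, 0, 0, -0.1, 0, 0.1, 0])

```text
clock: 29.88
position: [0.5515, 0.0077, 0.0022]
ee_rot: [0.012, 1.0, 0.0, 0.0]
ft_force: [-0.1, 0.2, 0.2]
grip_width: 0.004
grasp_force: 0.0
```

```bash
python3 blk.py|grep -v before; python3 -c "
from h import *
print(status.get_obs()['joint_pos'])"
```

```text
now [(np.float64(-0.1897), np.float64(0.0755), 33), (np.float64(-0.069), np.float64(0.0272), 50), (np.float64(-0.0346), np.float64(0.0267), 49), (np.float64(-0.0541), np.float64(-0.0827), 54), (np.float64(-0.0198), np.float64(-0.0821), 54)]
   now [(np.float64(-0.0264), np.float64(-0.0765), 25), (np.float64(-0.0597), np.float64(-0.0782), 21)]
(array([-0.0997,  0.0287]), np.float64(-0.0118), 'phi', np.float64(0.11), 'F', array([-0.4, -0.2,  0.3]), 29.975)
[ 0.73181069  0.64469313 -1.03567741  1.82592488  0.63893957  1.04886384
  0.99067877]
```

Request:
play_rows(plan=[0, 0, 0, -0.005, 0, 0, 0, 0, 0, 0, -0.01, 0, 0, 0, 0, 0, 0, -0.013, 0, 0, 0, 0, 0, 0, -0.016, 0, 0, 0, 0, 0, 0, -0.016, 0, 0, 0])

```text
clock: 30.6
position: [0.5676, 0.0073, 0.0022]
ee_rot: [0.012, 1.0, 0.0, 0.0]
ft_force: [0.0, -0.4, -1.0]
grip_width: 0.0
grasp_force: 0.0
```

Request:
play_rows(plan=[0, 0, 0, -0.001, 0, 0, 0, 0, 0, 0, -0.002, 0, 0, 0, 0, 0, 0, -0.002, 0, 0, 0])

```text
clock: 30.98
position: [0.5693, 0.0072, 0.0022]
ee_rot: [0.012, 1.0, 0.0, 0.0]
ft_force: [-1.2, -0.0, 1.4]
grip_width: 0.002
grasp_force: 0.7
```

Request:
play_rows(plan=[0, 0, 0, -0.001, 0, 0, 0, 0, 0, 0, -0.002, 0, 0, 0, 0, 0, 0, -0.002, 0, 0, 0])

```text
clock: 31.35
position: [0.5696, 0.0072, 0.002]
ee_rot: [0.012, 1.0, -0.0, -0.002]
ft_force: [-11.0, -0.0, 7.8]
grip_width: 0.004
grasp_force: 5.0
```

```bash
python3 blk.py|grep -v before
```

```text
now [(np.float64(-0.0509), np.float64(0.0269), 47), (np.float64(-0.017), np.float64(0.0269), 52), (np.float64(-0.0541), np.float64(-0.0827), 54), (np.float64(-0.0199), np.float64(-0.082), 55)]
   now [(np.float64(-0.0265), np.float64(-0.0766), 24)]
(array([-0.0814,  0.0288]), np.float64(-0.012), 'phi', np.float64(0.14), 'F', array([-10. ,  -0.5,   7.5]), 31.45)
```

The block is against the wall: the force rose to 11 N and the nipple mean is at rack x −34 mm. Now I'll back off, rise and verify.

Request:
play_rows(plan=[0, 0, 0, 0.005, 0, 0, 0, 0, 0, 0, 0.03, 0, 0, 0, 0, 0, 0, 0.06, 0, -0.03, 0, 0, 0, 0, 0.08, 0, -0.09, 0, 0, 0, 0, 0.08, 0.06, -0.15, 0, 0, 0, 0, 0.08, 0.12, -0.17, 0, 0, 0, 0, 0.08, 0.18, -0.17, 0, 0, 0, 0, 0.08, 0.24, -0.17, 0, 0, 0, 0, 0.08, 0.3, -0.17, 0, 0, 0, 0, 0.08, 0.3, -0.17, 0])

```text
clock: 32.7
position: [0.4964, 0.3147, 0.1725]
ee_rot: [0.009, 1.0, 0.001, -0.0]
ft_force: [0.7, 0.3, -1.1]
grip_width: -0.003
grasp_force: 0.0
```

```bash
python3 blk.py; python3 ptr.py
```

```text
scene before [(np.float64(-0.1494), np.float64(-0.0578), 46), (np.float64(-0.1164), np.float64(-0.0565), 49), (np.float64(-0.0541), np.float64(-0.0827), 54), (np.float64(-0.0198), np.float64(-0.0821), 54)]
   now [(np.float64(-0.051), np.float64(0.0271), 46), (np.float64(-0.0169), np.float64(0.0267), 51), (np.float64(-0.0541), np.float64(-0.0827), 54), (np.float64(-0.0198), np.float64(-0.0821), 54)]
top before [(np.float64(-0.0263), np.float64(-0.0767), 23), (np.float64(-0.0603), np.float64(-0.0774), 24), (np.float64(-0.122), np.float64(-0.0517), 23), (np.float64(-0.1558), np.float64(-0.0522), 23)]
   now [(np.float64(-0.0231), np.float64(0.0323), 21), (np.float64(-0.0264), np.float64(-0.0765), 25), (np.float64(-0.0564), np.float64(0.0318), 26), (np.float64(-0.0601), np.float64(-0.0772), 25)]
(array([-0.1612,  0.3305]), np.float64(0.1582), 'phi', np.float64(0.3), 'F', array([-0.1, -0.3, -0.9]), 32.8)
[407.0890411  244.29452055] [401 236  13  17 146] 0.13709999999999997
[380.70807453 276.42857143] [374 268  15  18 161] 0.02639999999999998
(array([-0.1603,  0.3285]), np.float64(0.158), 'phi', np.float64(0.15), 'F', array([-0.1, -0. , -0.4]), 32.85)
```

Block home and square, pointer at gap 3, filed block unmoved.

```bash
python3 -c "
from workcell import manip
print(manip.hand_in())"
```

```text
the job is handed in; nothing more can be done
None
```

I handed the job in at about 33 s: the pointer points into gap 3, and the valve block was pushed squarely home against the back wall of that gap. The filed block did not move and I sent the arm nowhere near the tote, coupling or carton. One risk: joint 7 briefly read 2.602 rad against its 2.6 limit.

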